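# Close and lock the guard of the engraving machine, then switch its isolator on

## Task

Make the engraving machine ready to run: bring its clear guard down gently, without a slam, and press it firmly but not hard until the catch takes it and it stays down on its rubber stops by itself. Then swing the lock lever all the way across the guard's lug, and after that turn the red isolator a quarter turn counter-clockwise, as far as it goes. Leave the steel block, the brush and the jar where they are.

Things in the scene. Friction and masses are not known exactly. Their poses are not given: they have to be found in the camera images.
- machine: Grey desktop engraving machine, fixed to the bench: base 270 mm deep (x), 300 mm wide (y), flat deck 75 mm above the bench. Origin: centre of its underside; x from front to back, y to the left, z up. The clear guard (blue edges) covers the left 160 mm of the deck; the lock lever and the isolator stand on the strip at the right.
- guard (a joint): Opening angle of the guard, rad: 0.85 to 1.18 at the start, grows as the front lifts; 0 to 0.07 is shut, depending on how high the stops are set. A spring hinge carries it: above about 0.85 it stays where it is, lower down it rises again when let go (2 to 4 N on the bar hold it down) unless caught. Closing at 1.5 rad/s or more is a slam.
- guard_bar (a point): Middle of the guard's black grip bar: round, 16 mm thick, 126 mm long along the machine's y; may be pushed from above. Guard shut: 110 mm above the bench, 35 mm ahead of the front pane, 215 mm ahead of and 20 mm above the hinge axis. The pane tops out 25 mm above the bar, then the guard slopes back at 30 degrees to 220 mm above the bench.
- guard_hinge (a point): Point on the guard's hinge axis (along the machine's y), level with the middle of the bar: 100 mm behind and 55 mm left of the machine's origin, 90 mm above the bench. Fixed.
- catch: Roller catch with two rubber stops, inside the guard's front; origin on the deck, on the guard's centre line. Its bracket is set by hand anywhere in 12 mm of height, which is not told: feel for it. In the last 10 mm the bar takes 11 to 16 N down to get past the roller, then gives way, the roller holds, and 4 mm on it meets the hard stops. Over 28 N on the bar there is too hard.
- lock_lever (a joint): Angle of the steel lock lever, rad, counter-clockwise from above: 0 (start 0 to 0.25) unlocked, handle to the machine's right (-y); 1.31, its end, locked: handle 75 degrees round, towards the back, tongue over the lug on the guard's right side. 2 N at the knob move it; it stays where left. Swung before the guard is down it bars the lug. Isolator on: it cannot go back.
- lever_pivot (a point): Where the lever's axis meets the deck, 75 mm above the bench. Fixed. Hub 28 mm thick, up to 48 mm above the deck.
- lever_knob (a point): Centre of the black upright knob (18 mm thick, 26 mm high) at the lever's end, 80 mm from the pivot and 47 mm above the deck. The lever's flat handle, 14 mm wide, runs from the pivot to it 36 to 48 mm above the deck; below it lie only the flat cam plates, up to 14 mm above the deck.
- isolator (a joint): Angle of the isolator in rad, counter-clockwise from above: 0 is off, the bar grip lying along the machine's x; 1.5 is its end, on, the bar across. Light (0.1 N m), stays where it is left. Its cam plate meets the lever's: it cannot turn more than 0.1 until the lever is beyond about 1.1.
- isolator_grip (a point): Centre of the isolator's red bar grip, on its axis, 48 mm above the deck: bar 66 mm long, 13 mm thick, 36 mm high (30 to 66 mm above the deck), on a round black hub 36 mm wide whose top is 30 mm above the deck. It stands 70 mm ahead of the lever's pivot.
- block_center (a point): Centre of the dark steel bench block, 65 x 65 x 24 mm. To be left alone.
- brush_center (a point): Centre of the bench brush, 190 mm long with a wooden handle, lying flat. To be left alone.
- jar_center (a point): Centre of the white jar, 60 mm wide and 65 mm high, upright. To be left alone.

How it is judged (in metres and radians):
On the way, in this order (a step that is already met when the one before it is completed fails the run):
1. the guard is down on its stops, held by the catch (value of joint guard below 0.09 rad and value of joint lock_lever below 0.4 rad and value of joint isolator below 0.2 rad and contact force between the fingers and machine below 0.5 N), for 0.5 s.
2. the lock lever is fully across, the isolator still off (value of joint guard below 0.09 rad and value of joint lock_lever above 1.22 rad and value of joint isolator below 0.2 rad), for 0.2 s.
3. the isolator is turned fully on (value of joint guard below 0.09 rad and value of joint lock_lever above 1.1 rad and value of joint isolator above 1.38 rad), for 0.2 s.
At the end, for the whole second after the job is handed in: The guard stays down by itself on its stops in the catch (below 0.09 rad), the lock lever is across (set beyond 1.22 rad before the isolator is turned, and still beyond 1.1), the isolator is on (beyond 1.38 of 1.5 rad), everything is at rest (all of step 3 and velocity of joint guard below 0.05 rad/s); the robot touches nothing.
It fails at once if the guard is slammed: it closes faster than 1.5 rad/s on its way to the catch (velocity of joint guard below -1.5 rad/s and value of joint guard above 0.12 rad).
It fails at once if the guard is pressed too hard on its stops (contact force between guard and catch above 40 N).
It fails at once if the steel block is moved by more than 20 mm (distance of block_center from where it was at the start of the episode above 0.02 m).
It fails at once if the brush is moved by more than 20 mm (distance of brush_center from where it was at the start of the episode above 0.02 m).
It fails at once if the jar is moved by more than 20 mm (distance of jar_center from where it was at the start of the episode above 0.02 m).
It also fails if it takes over 72 s, if anything falls off the work surface, if the arm or the gripper's body presses on something with over 40 N, if the wrist force passes 120 N, or if a joint passes its speed limit or range.

## Robot

A 6-joint arm with a two-finger parallel gripper is mounted at the origin on the work surface. World frame = base frame: x ahead of the robot, y to its left, z up, the work surface at z = 0. Lengths are in mm, angles in rad, forces in N, time in s.
With the tool pointing down it reaches from about 300 to 775 mm from the base axis. Payload 14.6 kg.
Tool frame: the origin (TCP) lies at the very end of the fingers, on their centre line; the grasp point (between the pads) lies 19 mm behind it (grip_point_offset is the distance from the TCP to the grasp point, in mm); z points along the fingers, y is the line along which they close (so a half turn about z gives the same grasp; the last joint's range is limited). The gripper opens to 94 mm and grips with 3 to 60 N. Pads are 16 mm wide; open, the fingers measure 119 mm over their backs; the gripper's body (75 mm by 177 mm) begins 78 mm behind the grasp point.
Start: joints at [1.039, 0.3, 1.521, -0, 1.321, -0.067], TCP at [246.53, 491.642, 205.446] pointing down, gripper open.
Joint ranges: [-3.03, 3.03], [-0.79, 2.21], [0.23, 2.52], [-1.04, 4.18], [0, 3.07], [-2.55, 2.55]. Speed limits (rad/s): [2.22, 2.22, 2.57, 3.14, 3.14, 3.14].

## Interface

Orientations are given as [roll, pitch, yaw] about the fixed x, y, z axes, in that order (R = Rz(yaw) Ry(pitch) Rx(roll)).
In Python, from cell import read_state, camera, camera_info, sign_off, grip_point_offset gives the robot as it stands.
- The arm moves only by the shell command python3 -m handwheel 'ROWS' [FORCE]. ROWS is text: rows parted by semicolons, each of 5 numbers parted by spaces: the shift along the world's x, y, z in units of 40 mm (1.0 is 40 mm), then the turn about the world's z in units of 5 degrees (1.0 is 5 degrees), then the closure, from 0 (fully open) to 1 (shut). In form: dx dy dz yaw gripper; .... A call has 1 to 12 rows; each row shifts and turns the commanded pose from where the row before left it; what a row does not reach is not made up. A row lasts 1/12 s, in which the tool goes at most 41.7 mm and 7.16 degrees, less where a joint would pass 70% of its speed; a pose out of reach is approached as far as the arm can. A call is refused whole if a number of a shift passes 1 or a number of a turn 1, either way. A call with a gripper value outside its range is refused whole. The fingers move at their own pace and stop on an object; FORCE is the grip in N (left out, the last holds). Time passes only in rows, so rows that do not move let the fingers close. It gives the time, the measured TCP pose, the force, the opening and the grip force at its end, in the units of the state.
- read_state(): the state, without advancing time (a new reading comes with each control period).
- camera(name): name is "side" or "top" or "wrist"; returns (picture, depth): 420x560x3 uint8, red, green, blue; 420x560 float32, mm along the optical axis (not along the pixel's ray), 0 where there is no reading.
- camera_info(name): a dict with "intrinsics" (3x3 intrinsics, pixels), "k1" (the pictures are not rectified: a ray, as slopes to the right and down, at radius r is drawn at 1 + k1 r^2 times it, then the intrinsics apply), "world_from_camera" (4x4, takes a point from camera to world coordinates). Camera axes: x right, y down, z forward; pixel columns grow to the right and rows downward; lengths in mm; the calibration is good to about 2 mm. A picture is of the moment at which its call begins: read the wrist's pose just before it. camera_info takes no time and is no camera call; for the wrist camera it gives the pose at the moment of the call.
- sign_off(): hands the job in; it is judged then, once.
The state is a dict: "clock": time; "joints": joint angles; "qd": joint speeds; "effort": joint torques, N m; "eef_pos": TCP position; "eef_rot": TCP orientation; "wrist_force": force on the tool from outside, world axes, zero at the start; "moment": the same for the moment, N m; "finger_gap": finger opening in mm; "finger_force": force on a finger pad.
Only numpy, scipy, OpenCV 4.12 (cv2) and the standard library are available. Lean on these libraries where they do the work, as an engineer would, in place of code of your own. Each camera call takes 0.05 s, during which the arm holds its last target. There are 200 camera calls.

## Working session

There is one attempt and no reset: what is moved stays moved. The work goes in short steps, Python scripts to look and compute and a shell command to move; the robot and the scene stay as the last step left them, time stands still between calls to the robot, and variables do not carry over. Pictures are saved under pics/ and viewed, at most 10 in all, crops included, and the job is handed in when it is done.

```bash
mkdir -p pics
cat > h.py <<'E'
import numpy as np, cv2
from cell import *
def snap(n,f):
    i=camera_info(n); p,d=camera(n); cv2.imwrite(f'pics/{f}.png',p[:,:,::-1]); np.savez(f'pics/{f}.npz',p=p,d=d,K=i['intrinsics'],k1=i['k1'],T=i['world_from_camera'])
def w(f,u,v,r=2):
    z=np.load(f'pics/{f}.npz'); K=z['K']; k=float(z['k1'])
    q=cv2.undistortPoints(np.array([[[u,v]]],float),K,np.array([k,0,0,0,0]))[0,0]
    d=z['d'][v-r:v+r+1,u-r:u+r+1]; d=np.median(d[d>0]) if (d>0).any() else np.nan
    return (z['T']@[q[0]*d,q[1]*d,d,1])[:3].round(1)
E
python3 - <<'E'
from h import *
snap('top','t0'); snap('side','s0')
a=[cv2.imread(f'pics/{f}.png') for f in('t0','s0')]
cv2.imwrite('pics/both.png',cv2.resize(np.vstack(a),None,fx=.71,fy=.71))
print(read_state())
E
```

```text
{'clock': 0.1, 'joints': array([ 1.03937888e+00,  3.00416512e-01,  1.52153763e+00,  7.22707316e-06,
        1.32071005e+00, -6.65898146e-02]), 'qd': array([-0.00089815, -0.00107537, -0.00182653,  0.00164712,  0.00073307,
        0.00045214]), 'effort': array([ 9.45560205e-04, -5.32639146e+01, -3.53283513e+01,  7.09014013e-02,
        2.35521037e-02, -9.77606578e-05]), 'eef_pos': array([246.41847592, 491.43334893, 204.93465656]), 'eef_rot': array([-3.14052396e+00, -7.82855493e-05,  2.67676318e+00]), 'wrist_force': array([-0.25937934, -0.07412251,  0.55333208]), 'moment': array([-0.04455087, -0.02390146,  0.01254504]), 'finger_force': 0.0, 'finger_gap': 94.02767704952562}
```

View pics/t0.png

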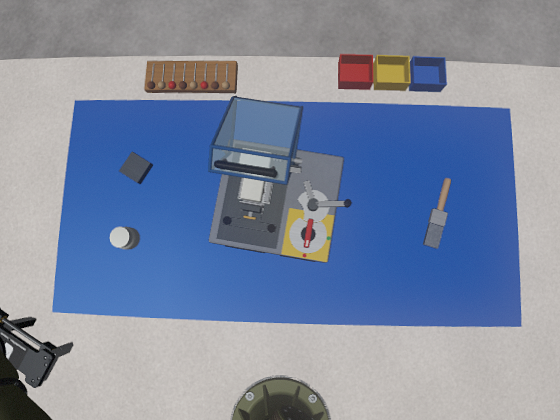

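View pics/s0.png

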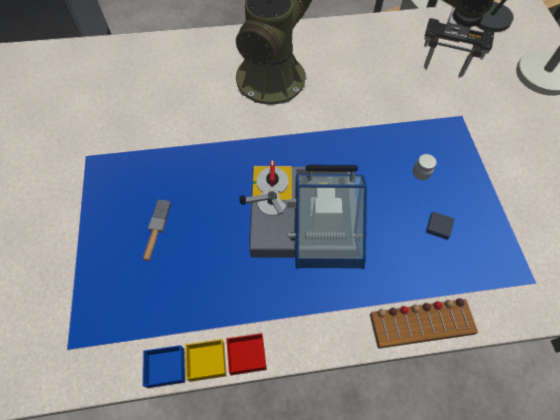

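The top view shows the machine between (210,242), (328,262) and (343,157), with its front towards the robot. The guard is open with its bar from (217,163) to (277,171). The lever pivot is near (313,205), the knob at (347,203) and the isolator at (308,234). The block, jar and brush are well clear of it.

Run:
```python
from h import *
for f,x0,y0,x1,y1 in(('t0',200,90,360,270),('s0',235,145,385,275)):
    a=cv2.imread(f'pics/{f}.png')[y0:y1,x0:x1]; s=3.3 if f=='t0' else 4
    cv2.imwrite(f'pics/{f}c.png',cv2.resize(a,None,fx=s,fy=s,interpolation=cv2.INTER_CUBIC))
for n,u,v in[('frontL',213,240),('frontR',326,259),('backR',341,159),('knob',347,203),('hub',313,205),('iso',308,234),('isoA',310,222),('isoB',306,245),('barL',222,164),('barM',247,167),('barR',272,171)]: print(n,w('t0',u,v,1))
for n,u,v in[('barA',310,168),('barM',332,168),('barB',354,169),('knob',243,200),('iso',272,170)]: print('s',n,w('s0',u,v,1))
```

```text
frontL [463.2 176.   74.4]
frontR [ 424.7 -101.8   76.2]
backR [ 675.3 -136.5   73.5]
knob [ 554.2 -143.8  135.4]
hub [549.4 -65.8 122.3]
iso [479.9 -54.9 139.7]
isoA [507.3 -58.8 141.3]
isoB [454.8 -50.8 140.6]
barL [600.5 119.4 295.6]
barM [595.3  70.3 297. ]
barR [588.5  21.8 296.7]
s barA [594.4  24.9 295.4]
s barM [601.9  76.2 296.1]
s barB [609.9 128.  293.3]
s knob [ 566.1 -142.4  132.7]
s iso [486.  -53.4 140.3]
```

View pics/t0c.png

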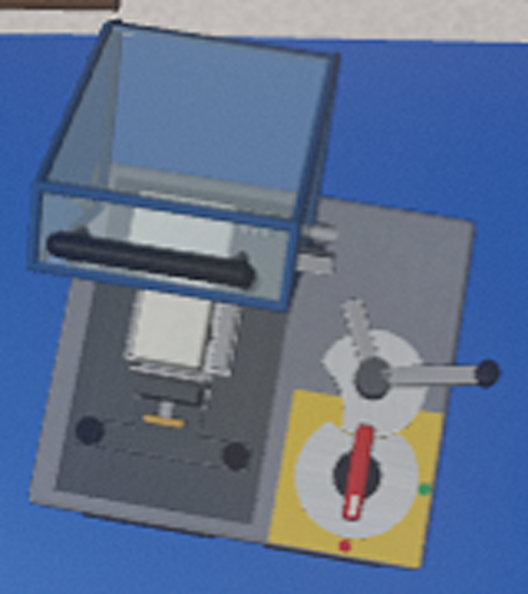

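Positions from the images:
- **Machine:** yaw is about -0.138 rad, with machine x = (0.99, -0.137) in world axes.
- **Bar:** centre near (598, 74, 288), so the guard stands at about 1.07 rad.
- **Plan:** grip the bar with the closing line along machine x and lead it down its arc. First I go above it.

```bash
python3 -m handwheel '0 0 0.9 -1 0.62;0 0 0.9 -1 0.62;0 0 0.9 -1 0.62;0.5 -0.6 0.4 -1 0.62;0.5 -0.6 0 -1 0.62;0.5 -0.6 0 -1 0.62;0.5 -0.6 0 -1 0.62;0.5 -0.6 0 -1 0.62;0.5 -0.6 0 -1 0.62;0.5 -0.6 0 -1 0.62;0.5 -0.6 0 -1 0.62;0.5 -0.6 0 -1 0.62'
```

```text
clock: 1.1
eef_pos: [427.2, 274.2, 329.2]
eef_rot: [-3.141, 0.0, 1.625]
wrist_force: [0.8, -0.5, -0.1]
finger_gap: 35.6
finger_force: 0.0
```

```bash
python3 -m handwheel '0.5 -0.6 0 -1 0.62;0.5 -0.6 0 -1 0.62;0.5 -0.6 0 -0.3 0.62;0.5 -0.6 0 0 0.62;0.5 -0.6 0 0 0.62;0.5 -0.6 0 0 0.62;0.5 -0.6 0 0 0.62;0 0 0 0 0.62;0 0 0 0 0.62'
python3 - <<'E'
from h import *
snap('wrist','w0'); snap('top','t1'); snap('side','s1')
z=np.load('pics/s1.npz')
E
```

```text
clock: 1.85
eef_pos: [566.9, 106.6, 328.5]
eef_rot: [-3.14, 0.0, 1.427]
wrist_force: [-0.3, 0.2, 0.5]
finger_gap: 35.5
finger_force: 0.0
```

View pics/w0.png

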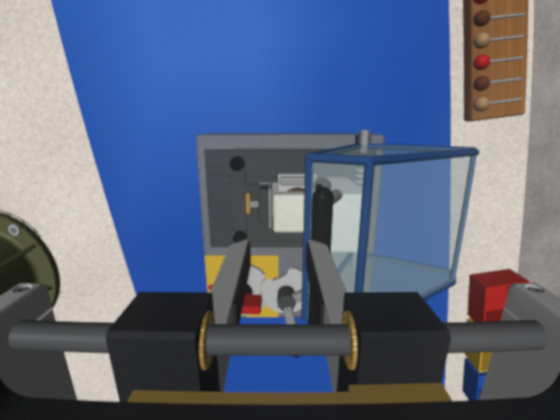

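The wrist view shows the bar at about (322,190–250), clear of the pane. It is right of the fingers, which is further in x. I'll measure it by depth.

Run:
```python
from h import *
for v in (195,210,225,238): print(w('w0',322,v,1))
print([w('w0',u,215,0) for u in range(310,336,3)])
i=camera_info('top')
```

```text
[602.6 133.1 295.8]
[601.3 122.2 296.8]
[600.2 110.5 296.2]
[599.  100.7 297.3]
[array([595.5, 104.4, 248.3]), array([594.7, 118. , 292.7]), array([596.8, 118.4, 294.9]), array([598.8, 118.6, 296.4]), array([600.9, 118.6, 297.3]), array([603.1, 118.1, 296.9]), array([605.4, 117.6, 296.2]), array([607.9, 116.5, 294. ]), array([615.2, 105. , 259.5])]
```

```bash
python3 -m handwheel '0.36 -0.4 0 0 0.62;0.36 -0.39 0 0 0.62;0 0 -0.2 0 0.62;0 0 -0.3 0 0.62;0 0 -0.4 0 0.62;0 0 -0.4 0 0.62;0 0 0 0 0.62;0 0 0 0 0.75;0 0 0 0 0.85;0 0 0 0 1;0 0 0 0 1;0 0 0 0 1' 10; python3 -m handwheel '0 0 0 0 1;0 0 0 0 1;0 0 0 0 1;0 0 0 0 1' 25
```

```text
clock: 3.0
eef_pos: [595.5, 76.3, 278.5]
eef_rot: [3.14, -0.001, 1.429]
wrist_force: [-0.8, 1.4, 5.4]
finger_gap: 15.5
finger_force: 10.0
clock: 3.33
eef_pos: [595.5, 76.3, 278.5]
eef_rot: [3.14, -0.001, 1.429]
wrist_force: [-1.1, 2.3, 5.3]
finger_gap: 15.1
finger_force: 25.0
```

```bash
python3 -m handwheel '-0.24 0.033 -0.12 0 1;-0.24 0.033 -0.12 0 1;-0.228 0.032 -0.14 0 1;-0.228 0.032 -0.14 0 1;0 0 0 0 1'
```

```text
clock: 3.75
eef_pos: [557.0, 81.7, 256.6]
eef_rot: [-3.141, -0.001, 1.429]
wrist_force: [1.1, 3.0, -0.4]
finger_gap: 15.0
finger_force: 25.0
```

```bash
python3 -m handwheel '-0.213 0.029 -0.164 0 1;-0.213 0.029 -0.164 0 1;-0.196 0.027 -0.184 0 1;-0.196 0.027 -0.184 0 1;-0.176 0.024 -0.204 0 1;-0.176 0.024 -0.204 0 1;0 0 0 0 1'; python3 -m handwheel '-0.156 0.022 -0.22 0 1;-0.156 0.022 -0.22 0 1;-0.132 0.018 -0.235 0 1;-0.132 0.018 -0.235 0 1;-0.109 0.015 -0.246 0 1;-0.109 0.015 -0.246 0 1;0 0 0 0 1'
```

```text
clock: 4.33
eef_pos: [510.7, 88.1, 211.9]
eef_rot: [-3.141, -0.001, 1.429]
wrist_force: [2.6, 4.6, -1.3]
finger_gap: 15.2
finger_force: 25.0
clock: 4.92
eef_pos: [479.4, 92.3, 155.1]
eef_rot: [3.141, -0.0, 1.429]
wrist_force: [5.9, 4.2, -0.9]
finger_gap: 15.2
finger_force: 25.0
```

```bash
python3 -m handwheel '-0.035 0.004 -0.116 0 1;-0.035 0.004 -0.116 0 1;-0.03 0.004 -0.116 0 1;-0.025 0.003 -0.116 0 1;-0.02 0.003 -0.116 0 1;-0.015 0.002 -0.116 0 1;-0.015 0.002 -0.116 0 1;0 0 0 0 1;0 0 0 0 1'
```

```text
clock: 5.67
eef_pos: [470.2, 93.5, 122.7]
eef_rot: [-3.135, 0.0, 1.429]
wrist_force: [-13.3, 7.8, 5.7]
finger_gap: 15.1
finger_force: 25.0
```

```bash
python3 -m handwheel '-0.05 0.007 0 0 1;0 0 0 0 1;0 0 0 0 1'; python3 -m handwheel '-0.005 0 -0.025 0 1;-0.005 0 -0.025 0 1;-0.005 0 -0.025 0 1;0 0 0 0 1'
```

```text
clock: 5.92
eef_pos: [470.4, 93.5, 123.7]
eef_rot: [-3.141, -0.0, 1.429]
wrist_force: [0.3, 5.9, 2.0]
finger_gap: 14.9
finger_force: 25.0
clock: 6.25
eef_pos: [469.7, 93.6, 120.7]
eef_rot: [-3.141, -0.001, 1.429]
wrist_force: [-0.5, 7.3, 2.6]
finger_gap: 15.3
finger_force: 25.0
```

```bash
python3 -m handwheel '-0.005 0 -0.025 0 1;-0.005 0 -0.025 0 1;0 0 0 0 1'; python3 -m handwheel '-0.005 -0.01 -0.025 0 1;-0.005 -0.01 -0.025 0 1;0 0 0 0 1';  python3 -m handwheel '-0.005 -0.01 -0.025 0 1;-0.005 -0.01 -0.025 0 1;0 0 0 0 1'
```

```text
clock: 6.5
eef_pos: [469.3, 93.6, 118.7]
eef_rot: [-3.141, -0.001, 1.429]
wrist_force: [-0.8, 7.3, 2.6]
finger_gap: 15.3
finger_force: 25.0
clock: 6.75
eef_pos: [468.9, 93.6, 116.8]
eef_rot: [-3.141, -0.002, 1.429]
wrist_force: [-0.6, 14.1, 3.0]
finger_gap: 15.2
finger_force: 25.0
clock: 7.0
eef_pos: [468.6, 93.4, 114.9]
eef_rot: [-3.141, -0.004, 1.429]
wrist_force: [-0.1, 20.3, 2.1]
finger_gap: 14.9
finger_force: 25.0
```

```bash
python3 -m handwheel '0 0.06 0 0 1;0 0 0 0 1'; python3 -m handwheel '-0.004 0 -0.025 0 1;-0.004 0 -0.025 0 1;0 0 0 0 1';  python3 -m handwheel '-0.004 0 -0.025 0 1;-0.004 0 -0.025 0 1;0 0 0 0 1'
```

```text
clock: 7.17
eef_pos: [468.6, 93.7, 114.8]
eef_rot: [-3.141, 0.001, 1.429]
wrist_force: [-1.7, -0.8, 4.1]
finger_gap: 14.9
finger_force: 25.0
clock: 7.42
eef_pos: [468.2, 93.9, 112.7]
eef_rot: [-3.142, -0.0, 1.429]
wrist_force: [0.4, 1.2, 3.3]
finger_gap: 15.2
finger_force: 25.0
clock: 7.67
eef_pos: [467.9, 94.0, 110.8]
eef_rot: [3.141, -0.0, 1.429]
wrist_force: [1.3, 0.1, 2.9]
finger_gap: 15.0
finger_force: 25.0
```

```bash
for i in 1; do :; done; python3 -m handwheel '-0.003 0 -0.025 0 1;-0.003 0 -0.025 0 1;0 0 0 0 1'|sed -n '2p;4p';  python3 -m handwheel '-0.003 0 -0.025 0 1;0 0 0 0 1'|sed -n '2p;4p'; python3 -m handwheel '-0.003 0 -0.025 0 1;0 0 0 0 1'|sed -n '2p;4p'
```

```text
eef_pos: [467.6, 94.0, 108.8]
wrist_force: [0.0, 1.6, 3.5]
eef_pos: [467.5, 94.1, 108.0]
wrist_force: [-1.1, 1.7, 5.4]
eef_pos: [467.4, 94.1, 107.0]
wrist_force: [-0.4, 1.6, 5.7]
```

```bash
python3 -m handwheel '-0.002 0 -0.025 0 1;0 0 0 0 1'|sed -n '2p;4p';  python3 -m handwheel '-0.002 0 -0.025 0 1;0 0 0 0 1'|sed -n '2p;4p'; python3 -m handwheel '-0.002 0 -0.02 0 1;0 0 0 0 1'|sed -n '2p;4p'
```

```text
eef_pos: [467.2, 94.1, 106.0]
wrist_force: [-1.6, 1.5, 5.9]
eef_pos: [467.1, 94.1, 104.8]
wrist_force: [-1.4, 1.1, 4.9]
eef_pos: [467.0, 94.1, 104.0]
wrist_force: [-1.6, 3.0, 3.3]
```

```bash
python3 -m handwheel '-0.002 0 -0.025 0 1;0 0 0 0 1'|sed -n '2p;4p';  python3 -m handwheel '-0.002 0 -0.025 0 1;0 0 0 0 1'|sed -n '2p;4p'; python3 -m handwheel '-0.002 0 -0.02 0 1;0 0 0 0 1'|sed -n '2p;4p'
```

```text
eef_pos: [466.8, 94.1, 102.9]
wrist_force: [-1.5, 2.8, 2.8]
eef_pos: [466.7, 94.1, 101.8]
wrist_force: [-2.3, 4.2, 1.9]
eef_pos: [466.6, 94.1, 101.1]
wrist_force: [-3.0, 4.6, 2.2]
```

Run:
```python
from h import *
snap('wrist','w1');snap('side','s2')
a=cv2.imread('pics/s2.png')[120:280,230:390]; b=cv2.imread('pics/w1.png')
cv2.imwrite('pics/m1.png',np.hstack([cv2.resize(a,(400,400),interpolation=cv2.INTER_CUBIC),cv2.resize(b[120:300,200:380],(400,400))]))
```

```text
(no output)
```

View pics/m1.png

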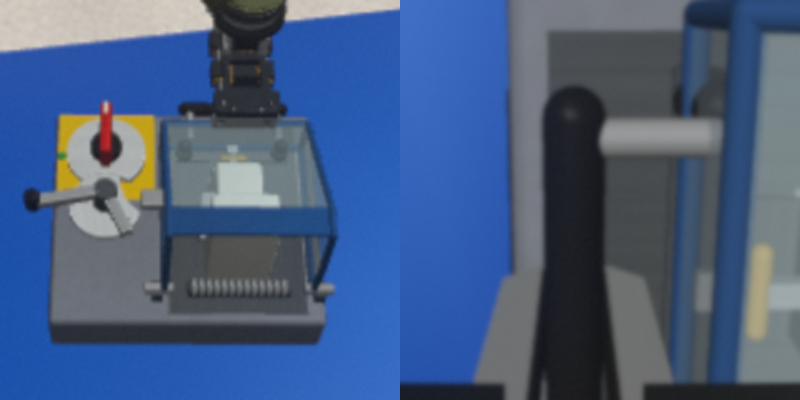

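The guard is nearly down and the bar is still gripped; it shows in w1 at about (279,190–235). I'll measure its height.

Run:
```python
from h import *
for v in (175,190,205,220,235): print([w('w1',u,v,0) for u in (275,279,283)])
print(read_state()['eef_pos'])
```

```text
[array([472.6, 148.5, 123.1]), array([474.7, 148.3, 123.9]), array([476.7, 147.9, 123.2])]
[array([471.4, 140.5, 122.7]), array([473.5, 140.1, 122.5]), array([475.6, 139.7, 121.8])]
[array([470.2, 132.4, 123.2]), array([472.3, 131.8, 122. ]), array([474.5, 131.7, 122.8])]
[array([469. , 124.3, 123.9]), array([471.1, 123.5, 122.6]), array([473.3, 123.3, 122.7])]
[array([467.7, 115.3, 122.9]), array([470. , 115.2, 123.5]), array([472.1, 114.6, 122.7])]
[466.59929425  94.12618515 101.06180473]
```

```bash
python3 -m handwheel '0 0 0 0 1;-0.002 0 -0.025 0 1' 45|sed -n '2p;4p';  python3 -m handwheel '-0.002 0 -0.025 0 1;0 0 0 0 1'|sed -n '2p;4p'; python3 -m handwheel '-0.002 0 -0.025 0 1;0 0 0 0 1'|sed -n '2p;4p'
```

```text
eef_pos: [466.6, 94.2, 100.3]
wrist_force: [-5.5, 3.7, 5.2]
eef_pos: [466.5, 94.1, 99.5]
wrist_force: [-6.9, 3.7, 9.5]
eef_pos: [466.5, 94.2, 99.1]
wrist_force: [-8.7, 3.9, 16.0]
```

```bash
python3 -m handwheel '-0.03 0 0 0 1;0 0 0 0 1'|sed -n '2p;4p';  python3 -m handwheel '-0.002 0 -0.013 0 1;0 0 0 0 1'|sed -n '2p;4p'
python3 - <<'E'
from h import *
snap('wrist','w2')
for v in (190,205,220,235): print([w('w2',u,v,0) for u in (275,279,283)])
E
```

```text
eef_pos: [466.5, 94.2, 99.3]
wrist_force: [0.0, 3.6, 10.0]
eef_pos: [466.5, 94.2, 99.1]
wrist_force: [-1.8, 3.4, 16.1]
[array([471.2, 140.6, 121. ]), array([473.3, 140.5, 121.8]), array([475.4, 140. , 121.3])]
[array([470. , 132.2, 120.2]), array([472.2, 132.6, 122.7]), array([474.3, 131.6, 120.3])]
[array([468.8, 124.4, 122.2]), array([471., 124., 122.]), array([473.1, 123.8, 122.5])]
[array([467.5, 115.4, 121.3]), array([469.7, 115.1, 121.2]), array([471.9, 114.9, 121.4])]
```

```bash
python3 -m handwheel '-0.004 0 -0.013 0 1;0 0 0 0 1'|sed -n '2p;4p';  python3 -m handwheel '-0.004 0 -0.01 0 1;0 0 0 0 1'|sed -n '2p;4p'
```

```text
eef_pos: [466.5, 94.2, 98.9]
wrist_force: [-2.6, 3.3, 19.1]
eef_pos: [466.5, 94.2, 98.8]
wrist_force: [-3.3, 2.4, 22.2]
```

```bash
python3 -m handwheel '0.004 0 0.05 0 1;0 0 0 0 1'|sed -n '2p;4p';  python3 -m handwheel '0.002 0 0.025 0 1;0 0 0 0 1'|sed -n '2p;4p';  python3 -m handwheel '0.002 0 0.025 0 1;0 0 0 0 1'|sed -n '2p;4p'
```

```text
eef_pos: [466.5, 94.2, 99.8]
wrist_force: [4.2, 4.1, 3.1]
eef_pos: [466.6, 94.2, 100.4]
wrist_force: [6.1, 4.5, 2.7]
eef_pos: [466.7, 94.1, 101.3]
wrist_force: [6.2, 4.6, -0.7]
```

```bash
python3 -m handwheel '0 0 -0.025 0 1;0 0 0 0 0.75;0 0 0 0 0.7;0 0 0 0 0.68;0 0 0 0 0.68;0 0 0 0 0.68;0 0 0 0 0.68;0 0 0 0 0.68'
python3 - <<'E'
from h import *
snap('wrist','w3')
for v in (190,205,220,235): print([w('w3',u,v,0) for u in (275,279,283)])
E
```

```text
clock: 11.73
eef_pos: [465.3, 94.0, 99.8]
eef_rot: [-3.141, 0.0, 1.429]
wrist_force: [-1.2, -0.4, 0.3]
finger_gap: 30.3
finger_force: 0.0
[array([470.2, 140.6, 122.7]), array([472.3, 140.5, 123.7]), array([474.4, 140.1, 123.2])]
[array([469. , 132.7, 123.6]), array([471.2, 132.5, 124.2]), array([473.2, 131.9, 123. ])]
[array([467.7, 123.7, 121.6]), array([469.9, 123.7, 122.5]), array([472.1, 123.7, 123.3])]
[array([466.5, 115.4, 122.6]), array([468.7, 115.1, 122.5]), array([470.9, 114.7, 122.3])]
```

The guard is caught: with the fingers open and no contact, the bar stays at the same height. Next is the knob.

```bash
python3 -m handwheel '0 0 0.2 0 0.68;0 0 0.5 0 0.68;0 0 0.6 0 0.65;0 0 0.6 0 0.62;0 -0.7 0 0 0.62;0 -0.8 0 0 0.62;0 -0.8 0 0 0.62;0.2 -0.8 0 0 0.62;0.4 -0.8 0 0 0.62;0.5 -0.7 0 0 0.62;0.5 -0.7 0 0 0.62;0.3 -0.3 0 0 0.62'; python3 -m handwheel '0 0 0 0 0.62;0 0 0 0 0.62';python3 - <<'E'
from h import *
snap('wrist','w4');snap('top','t4')
a=cv2.imread('pics/t4.png')[130:270,200:360]; b=cv2.imread('pics/w4.png')
cv2.imwrite('pics/m4.png',np.hstack([cv2.resize(a,(340,300)),cv2.resize(b,(400,300))]))
E
```

```text
clock: 12.78
eef_pos: [542.5, -133.1, 176.4]
eef_rot: [3.141, 0.0, 1.427]
wrist_force: [-0.0, 1.3, 0.3]
finger_gap: 35.9
finger_force: 0.0
clock: 12.95
eef_pos: [541.3, -130.3, 175.9]
eef_rot: [-3.141, -0.0, 1.428]
wrist_force: [0.5, 0.4, 0.4]
finger_gap: 35.8
finger_force: 0.0
```

View pics/m4.png

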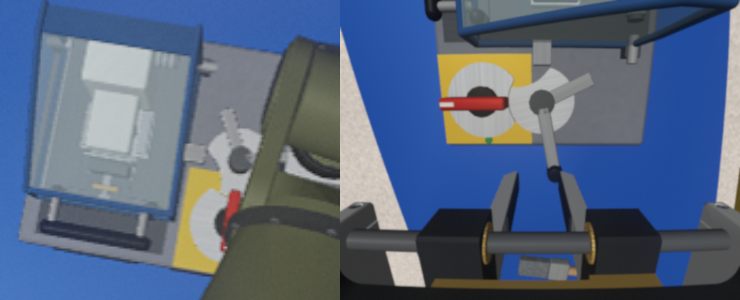

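The guard is down. In w4 the knob is near (300,242), the hub near (283,142) and the isolator near (200,143).

Run:
```python
from h import *
print('knob',[[w('w4',u,v,0) for u in (294,300,306)] for v in (236,241,245)])
print('hub',[[w('w4',u,v,1) for u in (275,283,291)] for v in (136,143,150)])
print('iso',[w('w4',u,144,0) for u in range(172,236,6)],[w('w4',195,v,0) for v in range(134,156,3)])
```

```text
knob [[array([ 553. , -137.8,  128.5]), array([ 557.7, -136.9,  132.6]), array([ 562.4, -138. ,  131.6])], [array([ 552.5, -139.5,  134.9]), array([ 557.1, -140.3,  134.6]), array([ 561.8, -141.1,  134.2])], [array([ 552. , -143.4,  133.4]), array([ 556.7, -143.1,  135.8]), array([ 559.6, -125.1,  179.9])]]
hub [[array([549.1, -58.6, 123.1]), array([555.1, -59.5, 122.9]), array([561. , -60.3, 123.1])], [array([548.4, -63.7, 122.7]), array([554.4, -64.6, 122.7]), array([560.4, -65.5, 122.6])], [array([547.6, -68.9, 122.3]), array([553.6, -69.8, 122.8]), array([559.7, -70.6, 122.8])]]
iso [array([477.5, -52.9, 141.8]), array([481.6, -53.5, 141.8]), array([485.1, -54.2, 139.4]), array([489.8, -54.8, 141.3]), array([493.5, -55.4, 139.6]), array([497.9, -56.1, 140. ]), array([502.3, -56.7, 140.9]), array([506.5, -57.3, 141.2]), array([510.6, -57.9, 141.2]), array([514.7, -58.5, 140.8]), array([516.8, -59.6, 127.7])] [array([485. , -48.2, 105.3]), array([494.1, -50.6, 140.5]), array([493.9, -52.6, 141.3]), array([493.5, -54.6, 141.5]), array([492.7, -56.7, 140. ]), array([492.6, -58.7, 141.4]), array([491.7, -60.8, 139.6]), array([481.4, -64.7, 105.1])]
```

```bash
python3 -m handwheel '0.2 -0.18 0 0 0.62;0.2 -0.18 0 0 0.62;0 0 -0.4 0 0.62;0 0 -0.4 0 0.62;0 0 -0.3 0 0.62;0 0 -0.16 0 0.62;0 0 0 0 0.62;0 0 0 0 0.8;0 0 0 0 1;0 0 0 0 1;0 0 0 0 1;0 0 0 0 1' 12
```

```text
clock: 14.05
eef_pos: [557.8, -144.5, 126.3]
eef_rot: [3.14, 0.0, 1.429]
wrist_force: [0.7, -0.4, 4.1]
finger_gap: 17.5
finger_force: 12.0
```

```bash
python3 -m handwheel '0.14 0.018 0.02 0 1;0.135 0.017 0 0 1;0.27 0.075 0 0 1;0.258 0.108 0 0 1;0.238 0.145 0 0 1;0 0 0 0 1'; python3 -m handwheel '0.218 0.178 0 0 1;0.188 0.205 0 0 1;0.16 0.228 0 0 1;0.125 0.248 0 0 1;0 0 0 0 1;0 0 0 0 1'
```

```text
clock: 14.55
eef_pos: [600.7, -129.2, 126.3]
eef_rot: [3.14, -0.0, 1.43]
wrist_force: [1.7, -0.4, 2.9]
finger_gap: 17.2
finger_force: 12.0
clock: 15.05
eef_pos: [627.2, -94.4, 126.3]
eef_rot: [3.141, -0.001, 1.43]
wrist_force: [1.9, 1.4, 1.1]
finger_gap: 17.5
finger_force: 12.0
```

```bash
python3 -m handwheel '0.02 0.045 0 0 1;0.02 0.045 0 0 1;0 0 0 0 1'; python3 -m handwheel '-0.02 -0.045 0 0 1;0 0 0 0 0.7;0 0 0 0 0.62;0 0 0 0 0.62;0 0 0.5 0 0.62;0 0 0.8 0 0.62;0 -0.2 0 0 0.62;0 0 0 0 0.62'
python3 - <<'E'
from h import *
snap('wrist','w5')
E
```

```text
clock: 15.3
eef_pos: [628.3, -92.1, 126.3]
eef_rot: [3.141, 0.0, 1.429]
wrist_force: [1.0, -1.8, 0.7]
finger_gap: 17.3
finger_force: 12.0
clock: 15.97
eef_pos: [628.0, -102.6, 180.0]
eef_rot: [3.139, 0.0, 1.428]
wrist_force: [-0.6, 0.3, -0.3]
finger_gap: 35.9
finger_force: 0.0
```

View pics/w5.png

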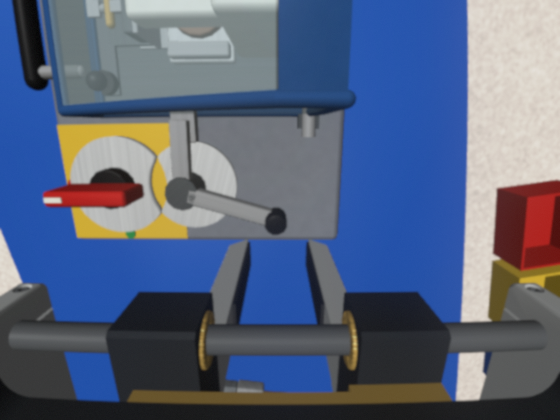

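The lever now runs from the hub at (182,193) to the knob at (275,221), with its tongue over the lug at (180,140). I'll measure its angle.

Run:
```python
from h import *
z=np.load('pics/w5.npz');d=z['d'];pts=[]
for v in range(180,236):
  for u in range(165,292):
    p=w('w5',u,v,0)
    if p[2]>119 and np.hypot(*(p[:2]-[553.4,-64.6]))<95: pts.append(p)
P=np.array(pts);print(len(P))
r=np.hypot(P[:,0]-553.4,P[:,1]+64.6)
k=P[P[:,2]>130];print('knob',(k.min(0)+k.max(0))/2,k.min(0),k.max(0))
h=P[(P[:,2]<126)&(r>20)&(r<68)];l=cv2.fitLine(h[:,:2].astype(np.float32),cv2.DIST_HUBER,0,.01,.01).ravel();print(l, np.arctan2(l[1],l[0])+np.pi/2+.138)
```

```text
2513
knob [626.5 -98.1 133.4] [ 617.9 -106.5  130.2] [635.1 -89.7 136.6]
[ 9.0917343e-01 -4.1641766e-01  5.9326617e+02 -8.2544548e+01] 1.2792948
```

The angle measures about 1.28 rad, against 1.31 at the end stop. I'll give it a small side push with closed fingers to make sure it has reached the stop.

```bash
python3 -m handwheel '0 -0.35 0 0 1;0 -0.3 0 0 1;0 0 -0.5 0 1;0 0 -0.5 0 1;0 0 -0.5 0 1;0 0 0 0 1;0 0.1 0 0 1;0 0.1 0 0 1;0 0.1 0 0 1;0 0.05 0 0 1;0 0 0 0 1'; python3 -m handwheel '0.01 0.05 0 0 1;0.01 0.05 0 0 1;0 0 0 0 1'
```

```text
clock: 16.93
eef_pos: [628.1, -115.2, 119.8]
eef_rot: [3.138, 0.003, 1.429]
wrist_force: [1.3, -11.6, -0.2]
finger_gap: 0.7
finger_force: 5.5
clock: 17.18
eef_pos: [628.4, -114.4, 119.9]
eef_rot: [3.139, 0.008, 1.427]
wrist_force: [-3.6, -30.6, 0.9]
finger_gap: 0.1
finger_force: 14.9
```

```bash
python3 -m handwheel '0 -0.3 0 0 1;0 -0.3 0 0 1;0 0 0.7 -1 0.68;0 0 0.8 -1 0.68;-0.3 0 0 -1 0.68;-0.5 0 0 -1 0.68;-0.6 0.2 0 -1 0.68;-0.6 0.4 0 -1 0.68;-0.6 0.4 0 -1 0.68;-0.5 0.4 0 -1 0.68;-0.4 0.3 0 -1 0.68;0 0.2 0 -1 0.68'; python3 -m handwheel '0 0 0 -1 0.68;0 0 0 -1 0.68;0 0 0 -1 0.68;0 0 0 -1 0.68;0 0 0 -1 0.68;0 0 0 -1 0.68;0 0 0 -1 0.68;0 0 0 -0.95 0.68;0 0 0 0 0.68;0 0 0 0 0.68'
```

```text
clock: 18.18
eef_pos: [486.5, -56.6, 179.3]
eef_rot: [3.141, -0.001, 0.553]
wrist_force: [0.8, 0.1, -0.2]
finger_gap: 30.2
finger_force: 0.0
clock: 19.02
eef_pos: [488.5, -57.7, 178.8]
eef_rot: [-3.141, -0.001, -0.135]
wrist_force: [0.4, 0.2, -0.0]
finger_gap: 29.9
finger_force: 0.0
```

```bash
python3 -m handwheel '-0.12 0.08 0 0 0.68;0 0 -0.3 0 0.68;0 0 -0.5 0 0.68;0 0 -0.5 0 0.68;0 0 -0.4 0 0.68;0 0 0 0 0.68;0 0 0 0 0.8;0 0 0 0 1;0 0 0 0 1;0 0 0 0 1;0 0 0 0 1' 15
```

```text
clock: 19.93
eef_pos: [483.9, -55.3, 111.5]
eef_rot: [3.14, -0.002, -0.137]
wrist_force: [-1.3, -6.2, 2.1]
finger_gap: 12.8
finger_force: 15.0
```

```bash
python3 -m handwheel '0 -0.02 0 0.5 1;0 0 0 1 1;0 0 0 1 1;0 0 0 1 1;0 0 0 1 1;0 0 0 1 1;0 0 0 1 1;0 0 0 1 1;0 0 0 1 1'; python3 -m handwheel '0 0 0 1 1;0 0 0 1 1;0 0 0 1 1;0 0 0 1 1;0 0 0 1 1;0 0 0 1 1;0 0 0 1 1;0 0 0 0.8 1;0 0 0 0.5 1;0 0 0 0 1;0 0 0 0 1'; python3 -c "from h import *;print(read_state()['moment'])"
```

```text
clock: 20.68
eef_pos: [484.0, -55.9, 111.6]
eef_rot: [3.139, -0.001, 0.609]
wrist_force: [-1.0, -5.8, 2.4]
finger_gap: 12.8
finger_force: 15.0
clock: 21.6
eef_pos: [484.5, -56.2, 111.6]
eef_rot: [3.138, 0.001, 1.329]
wrist_force: [4.6, -6.8, -0.8]
finger_gap: 12.7
finger_force: 15.0
[-1.1858195  -0.47234657  0.10445676]
```

```bash
python3 -m handwheel '0 0 0 0.4 1;0 0 0 0.4 1;0 0 0 0.4 1;0 0 0 0 1;0 0 0 0 1'; python3 -c "from h import *;print(read_state()['moment'])"; python3 -m handwheel '0 0 0 -0.3 1;0 0 0 0 0.75;0 0 0 0 0.6;0 0 0 0 0.6;0 0 0 0 0.6;0 0 0.5 0 0.6;0 0 0.8 0 0.6;0 0 0.8 0 0.6;-0.7 0 0.5 0 0.6;-0.7 0 0 0 0.6;0 0 0 0 0.6'; python3 -m handwheel '0 0.8 0 0 0.6;0 0.8 0 0 0.6;0 0.8 0 0 0.6;0 0.8 0 0 0.6;0 0.8 0 0 0.6;0 0 0 0 0.6'
python3 - <<'E'
from h import *
snap('top','t9')
cv2.imwrite('pics/m9.png',cv2.resize(cv2.imread('pics/t9.png')[60:300,90:460],None,fx=2,fy=2,interpolation=cv2.INTER_CUBIC))
E
```

```text
clock: 22.02
eef_pos: [484.6, -56.0, 111.6]
eef_rot: [3.138, 0.001, 1.433]
wrist_force: [4.4, -5.8, -1.3]
finger_gap: 13.9
finger_force: 15.6
[-1.01089422 -0.61711609 -0.32119647]
clock: 22.93
eef_pos: [425.0, -55.1, 215.5]
eef_rot: [3.14, 0.0, 1.408]
wrist_force: [0.3, -0.1, -0.5]
finger_gap: 37.3
finger_force: 0.0
clock: 23.43
eef_pos: [427.2, 108.6, 214.2]
eef_rot: [-3.141, -0.001, 1.411]
wrist_force: [-0.1, -0.7, 0.1]
finger_gap: 37.6
finger_force: 0.0
```

View pics/m9.png

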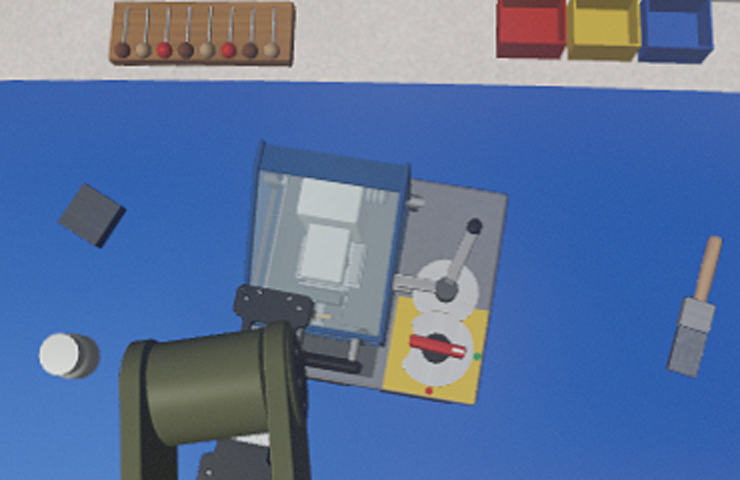

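The guard is down and the lever is across with its tongue over the lug. The isolator bar lies across, from (410,343) to (465,352), parallel to the machine's front. It turned until it met its stop. The robot is clear, so I'm handing in.

```bash
python3 -c "from cell import *;print(sign_off())"
```

```text
the job is handed in; nothing more can be done
None
```

The job is handed in, with no verdict returned: the guard is down and held by its catch, the lock lever is fully across the lug, the isolator is turned on to its stop, and the block, brush and jar were left alone.

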